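Load the brass control sample into the spectrometer's feed chute

TASK

The spectrometer is due its check with the brass control sample: take the brass slug from the sample tray, stand it in the flared mouth of the feed chute, and slide it down the chute, past the sprung check roller, until it is against the escapement stop. Press it home there with a steady push of about 10 N, held for a moment, never straining the stop (20 N is too much), then leave it resting against the stop. Leave the other samples and everything else on the bench as they are.

Things in the scene. Friction and masses are not known exactly. Their poses are not given: they have to be found in the camera images.
- slug_brass: the brass (yellow metal) control sample: a plain upright cylinder, 40 mm diameter, 32 mm tall, 0.25 to 0.45 kg. Origin at the centre of its underside, z along its axis. It starts in one of the three pockets of the tray
- slug_steel: steel (silver-grey) sample of the same size and origin, in another pocket: not wanted, leave it
- slug_copper: copper (reddish) sample of the same size and origin, in the third pocket: not wanted, leave it
- tray: black sample tray fixed to the bench, 176 x 60 mm, 14 mm high, walls 4 mm, three pockets in a row along its x, 57.3 mm apart, each 53 x 52 mm with a floor 4 mm above the bench. Origin at the centre of its underside. A slug in its pocket stands 22 mm above the rim; gripped across the row (along the tray's y) the fingers stay clear of the neighbours
- mouth (a point): point on the centre line of the flat steel chute floor, in its flared upper mouth, 95 mm above the bench. x runs down the chute (0.21 rad, 12 degrees, below level), y across it to the left looking down-chute, z square to the floor. The floor starts 35 mm up-chute of here, open at that end. A slug stays where it stands by friction (sliding it takes up to 3 N); it does not run down by itself
- lane (a point): point on the chute floor's centre line 50 mm down-chute of the mouth point, same axes: here the flare ends. Two slippery white plastic guide rails, 10 mm high above the floor and 6 mm thick, narrow from 65 mm apart at the upper end of the chute to 43 mm here, and stay 43 mm apart from here down
- check_roller (a point): centre of the orange sprung check roller (12 mm diameter, 12 mm tall, axis square to the floor, middle 19 mm above the floor; axes as the mouth). On the left (+y) side, 44 mm up-chute of the stop's origin, it pokes 6 mm into the lane above the rail. A slug slid past pushes it aside: the push needed rises to between 2 and 8 N, then falls again, and the roller springs back behind the slug
- housing (a point): middle of the top of the blue escapement housing that carries the stop and the check roller (axes as the mouth). The housing is 94 mm long down the chute and 40 mm wide, its top 31 mm above the chute floor, and stands outside the left (+y) rail, 33 to 73 mm off the centre line; the roller's arm and two air fittings reach 42 mm above the floor
- stop: the escapement stop: a dark steel blade with a yellow face across the lane, 2 to 29 mm above the floor. Origin: datum on the centre line at floor height, 185 mm down-chute of the mouth (axes as the mouth). The blade's up-chute face is set by a screw 0 to 20 mm down-chute of this origin, unknown beforehand: feel for it. The blade is stiffly sprung, yields 1 mm for each 8 N and comes back; over 20 N strains it
- feeder: the whole feed chute unit, fixed to the bench: grey base plate 410 x 130 mm (origin at the underside, 150 mm level distance down-chute of the mouth point, x level and down-chute), with a grey and red transfer station at its foot, beginning 55 mm or more beyond the stop and 92 mm high above the bench
- wrench: open-end wrench lying on the bench, leave it
- brush: cleaning brush lying on the bench, leave it
- square_tube: offcut of 30 mm square aluminium tube, 110 mm long, leave it
- angle_offcut: offcut of steel angle, 100 mm long, leave it
- cleaner: spray-cleaner bottle, 160 mm tall, 60 mm diameter, leave it
- mug: blue mug, 88 mm tall, leave it
Not all that is in view belongs to the job. Of the things like the slug_brass, leave any that is blue or purple; of the rest the smaller one is meant.

How it is judged:
By the outcome, as a careful person would: the job done as asked, in the order asked, and still so for the second after the job is handed in, with the robot touching nothing.
It also fails if it takes over 69 s, if anything falls off the work surface, if the arm or the gripper's body presses on something with over 40 N, if the wrist force passes 120 N, or if a joint passes its speed limit or range.

ROBOT

A 6-joint arm with a two-finger parallel gripper is mounted at the origin on the work surface. World frame = base frame: x ahead of the robot, y to its left, z up, the work surface at z = 0. Lengths are in mm, angles in rad, forces in N, time in s.
With the tool pointing down it reaches from about 275 to 750 mm from the base axis. Payload 10.2 kg.
Tool frame: the origin (TCP) lies at the very end of the fingers, on their centre line; the grasp point (between the pads) lies 19 mm behind it; z points along the fingers, y is the line along which they close (so a half turn about z gives the same grasp; the last joint's range is limited). The gripper opens to 85 mm and grips with 20 to 120 N. Pads are 22 mm wide; open, the fingers measure 114 mm over their backs; the gripper's body (76 mm by 85 mm) begins 54 mm behind the grasp point. The pads swing forward as they close: fully open they stand 13 mm farther back than shut.
Start: joints at [0.963, 0.313, 1.498, -0, 1.331, -0.223], TCP at [197.084, 486.61, 231.294] pointing down, gripper open.
Joint ranges: [-2.94, 2.94], [-0.97, 2.17], [0.19, 2.56], [-1.23, 4.37], [0.02, 3.11], [-2.88, 2.88]. Speed limits (rad/s): [2.39, 2.39, 3.01, 3.14, 3.14, 3.14].

INTERFACE

Orientations are given as a unit quaternion [w, x, y, z].
In Python, from rig import ctrl, vision gives the robot as it stands. The module is installed in compiled form; this text tells all that it offers.
- The arm moves only by the tool play_rows, never from a script. Its arguments are lists of equal length, an entry for each row: "translation": the shift along the tool's x, y, z in m, a list of three; "rotation": the turn, a rotation vector about the tool's x, y, z in rad, a list of three; "gripper": the gripper's target within -1 to 1 (shut at 1, half-way at 0, fully open at -1). A call has 1 to 10 rows; each row is the pose to reach, as a shift and turn from the pose commanded when the call began, along the tool's axes at that moment; what a row does not reach only later rows make up. A row lasts 1/8 s, in which the tool goes at most 62.5 mm and 10.7 degrees, less where a joint would pass 70% of its speed; a pose out of reach is approached as far as the arm can. A call with a gripper value outside its range is refused whole. The fingers move at their own pace and stop on an object; "force" is the grip in N (left out, the last holds). Time passes only in rows, so rows that repeat a pose let the fingers close. It gives the time, the measured TCP pose, the force, the opening and the grip force at its end, in the units of the state.
- ctrl.sense(): the state, without advancing time (a new reading comes with each control period).
- vision.capture(name): name is "side" or "top"; returns a dict with "pixels" (384x512x3 uint8, red, green, blue), "vfov" (degrees; the focal length in pixels is half the picture's height over the tangent of half this angle, whatever the lens; pixels are square), "cx", "cy" (the principal point, pixels), "k1" (the pictures are not rectified: a ray, as slopes to the right and down, at radius r is drawn at 1 + k1 r^2 times it, then the intrinsics apply), "rvec" (rotation vector, rad) and "tvec" (3), from world to camera coordinates, as OpenCV has them. Camera axes: x right, y down, z forward; pixel columns grow to the right and rows downward; lengths in mm; the calibration is good to about 2 mm. A picture is of the moment at which its call begins. There is no depth.
- ctrl.finish_job(): hands the job in; it is judged then, once.
The state is a dict: "time_s": time; "joints": joint angles; "dq": joint speeds; "tau": joint torques, N m; "eef_pos": TCP position; "ee_rot": TCP orientation; "force": force on the tool from outside, world axes, zero at the start; "wrist_torque": the same for the moment, N m; "grip_width": opening from 0.0 (shut) to 1.0 (fully open); "grip_force": force on a finger pad.
Only numpy, scipy, OpenCV 4.12 (cv2) and the standard library are available. Lean on these libraries where they do the work, as an engineer would, in place of code of your own. Each camera call takes 0.05 s, during which the arm holds its last target. There are 200 camera calls.

## Working session

There is one attempt and no reset: what is moved stays moved. The work goes in short steps, Python scripts to look and compute and a tool call to move; the robot and the scene stay as the last step left them, time stands still between calls to the robot, and variables do not carry over. Pictures are saved under pics/ and viewed, at most 10 in all, crops included, and the job is handed in when it is done.

Besides the shell and the picture viewer there is one more tool, called as name(argument=value, ...) on one line, values as JSON. play_rows: Moves the arm, as the interface text tells. Its arguments: {"type":"object","properties":{"translation":{"type":"array"},"rotation":{"type":"array"},"gripper":{"type":"array"},"force":{"type":"number"}},"required":["translation","rotation","gripper"]}

```bash
mkdir -p pics; cat > h.py <<'E'
import numpy as np, cv2
from rig import ctrl, vision
def cap(n,save=None):
    d=vision.capture(n)
    if save: cv2.imwrite(save,d["pixels"][:,:,::-1])
    return d
def cam(d):
    R=cv2.Rodrigues(np.array(d["rvec"],float))[0]; t=np.array(d["tvec"],float).ravel()
    f=d["pixels"].shape[0]/2/np.tan(np.radians(d["vfov"])/2); return R,t,f
def ray(d,u,v):
    R,t,f=cam(d); x=(u-d["cx"])/f; y=(v-d["cy"])/f; rd=np.hypot(x,y); r=rd
    for _ in range(30): r=rd/(1+d["k1"]*r*r)
    s=r/rd if rd>0 else 1
    return -R.T@t, R.T@np.array([x*s,y*s,1])
def plane(d,u,v,z):
    o,w=ray(d,u,v); return o+w*(z-o[2])/w[2]
def proj(d,p):
    R,t,f=cam(d); c=R@np.array(p,float)+t; x,y=c[:2]/c[2]; k=1+d["k1"]*(x*x+y*y)
    return np.array([x*k*f+d["cx"],y*k*f+d["cy"]])
def tri(ds,uvs):
    A=np.zeros((3,3));b=np.zeros(3)
    for d,(u,v) in zip(ds,uvs):
        o,w=ray(d,u,v); w=w/np.linalg.norm(w); P=np.eye(3)-np.outer(w,w);A+=P;b+=P@o
    return np.linalg.solve(A,b)
E
python3 - <<'E'
from h import *
for n in("side","top"):
    d=cap(n,f"pics/{n}0.png"); print(n,d["vfov"],d["cx"],d["cy"],d["k1"],cam(d)[2],-cam(d)[0].T@cam(d)[1],cam(d)[0][2])
s=ctrl.sense();print(s["eef_pos"],s["ee_rot"],s["force"],s["grip_width"],s["time_s"])
E
```

```text
side 43.80643469283092 257.17576417890575 188.34686273986784 -0.15962518513869556 477.53751602063926 [ 134.80881756 -988.07476635  989.09707211] [ 0.29171709  0.72519472 -0.62369364]
top 57.20379085569647 251.49112084171094 191.1331808996866 -0.09020036119761757 352.12519399942266 [ 373.15806216   46.48162555 1082.18588393] [ 0.17273788  0.00114487 -0.98496716]
[196.96322567 486.42822852 230.82472475] [-2.19482352e-04  1.91199773e-01  9.81550999e-01 -4.85595595e-04] [-0.40872816 -0.12253078 -0.07656574] 1.0016731423276555 0.1
```

View pics/side0.png

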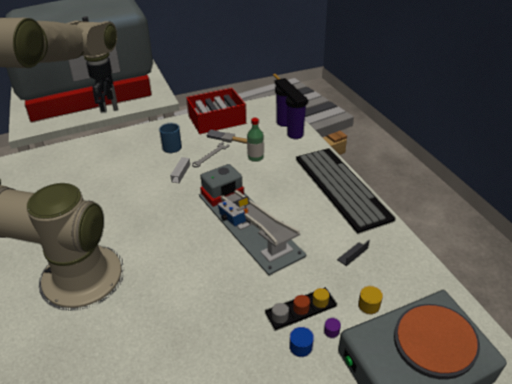

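View pics/top0.png

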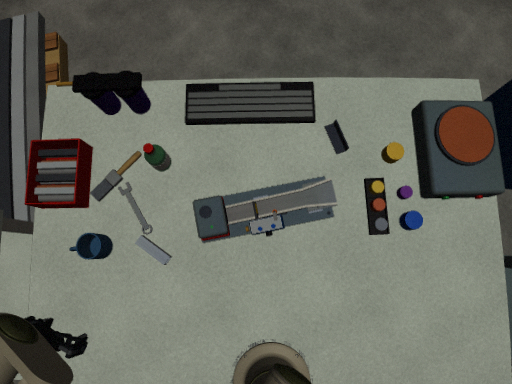

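The side view shows the tray at about (300,307), with the brass slug at (321,297) in its pocket. The larger yellow one at (371,299) is a decoy. In the top view the brass slug is at (378,187), and the chute mouth at (325,192) runs down to the left towards (225,215).

```bash
python3 - <<'E'
from h import *
t=cv2.imread("pics/top0.png"); s=cv2.imread("pics/side0.png")
a=cv2.resize(t[170:250,190:345],None,fx=5,fy=5,interpolation=cv2.INTER_CUBIC)
cv2.imwrite("pics/topc.png",a)
b=cv2.resize(s[160:275,190:310],None,fx=5,fy=5,interpolation=cv2.INTER_CUBIC)
cv2.imwrite("pics/sidec.png",b)
T=cap("top");S=cap("side")
hs={n:cv2.cvtColor(d["pixels"],cv2.COLOR_RGB2HSV) for n,d in(("top",T),("side",S))}
for n,d in(("top",T),("side",S)):
    for nm,lo,hi in(("yellow",(18,110,80),(34,255,255)),("copper",(4,110,60),(13,255,255)),("bluehousing",(100,100,40),(125,255,255)),("black",(0,0,0),(179,255,45))):
        m=cv2.inRange(hs[n],lo,hi); k,l,st,c=cv2.connectedComponentsWithStats(m)
        for i in range(1,k):
            if (st[i,4]>=8 and nm!="black") or st[i,4]>400: print(n,nm,st[i],c[i].round(1),plane(d,*c[i],36).round(1))
E
```

```text
top yellow [ 45  48  15  17 186] [51.9 56.7] [1033.3  720.9   36. ]
top yellow [46 80 26 12 81] [57.3 83.4] [931.8 689.1  36. ]
top yellow [387 142  17  18 245] [394.9 150.6] [ 677.9 -402.7   36. ]
top yellow [117 152  24  22 120] [128.2 162.3] [653.7 428.8  36. ]
top yellow [372 180  13  13 126] [377.6 186.4] [ 565.1 -337.9   36. ]
top yellow [245 227   3   4   9] [246.3 228.4] [444.6  64.8  36. ]
top copper [ 439  106   55   57 2394] [465.9 133.8] [ 732.9 -646.8   36. ]
top copper [ 41 159  36   3  64] [ 59.3 159.9] [667.  654.4  36. ]
top copper [ 37 184  38   3  83] [ 56.2 185.4] [584.9 657.6  36. ]
top copper [373 198  13  13 135] [378.8 204. ] [ 510.8 -337.2   36. ]
top copper [272 209   5   4  10] [274.4 210.3] [497.4 -19.9  36. ]
top bluehousing [405 211  18  18 264] [413.4 219.5] [ 461.3 -441.5   36. ]
top bluehousing [271 224   4   4  14] [272.7 225.5] [452.  -13.7  36. ]
top bluehousing [258 227   4   4  14] [259.5 228.3] [444.4  25.7  36. ]
top bluehousing [ 70 233  31  26 264] [ 90.7 246.2] [396.7 533.5  36. ]
top black [ 38  13  21 126 767] [42.5 67.6] [993.7 750.2  36.
[... 1506 characters left out ...]
g [229 207   4   3   8] [230.5 208. ] [469.2  64.1  36. ]
side bluehousing [290 327  23  29 560] [300.9 341. ] [ 455.8 -442.8   36. ]
side black [  321     0   191   223 27026] [434.6  78.6] [1650.3  544.    36. ]
side black [  14   19   71   50 1428] [38.7 48.7] [ -59.8 1771.6   36. ]
side black [   0   20  153   92 2052] [80.5 79.9] [ 129.4 1218.5   36. ]
side black [275  79  33  59 981] [288.2 103.1] [916.2 591.5  36. ]
side black [297 157  98  76 826] [349.  203.8] [810.5 -63.8  36. ]
side black [ 48 204  55  62 706] [ 89.5 235. ] [ 46.1 115.2  36. ]
side black [266 293  70  37 622] [298.4 312.4] [ 486.6 -366.7   36. ]
side black [339 335  33  49 497] [353.2 363.4] [ 536.3 -543.7   36. ]
```

View pics/topc.png

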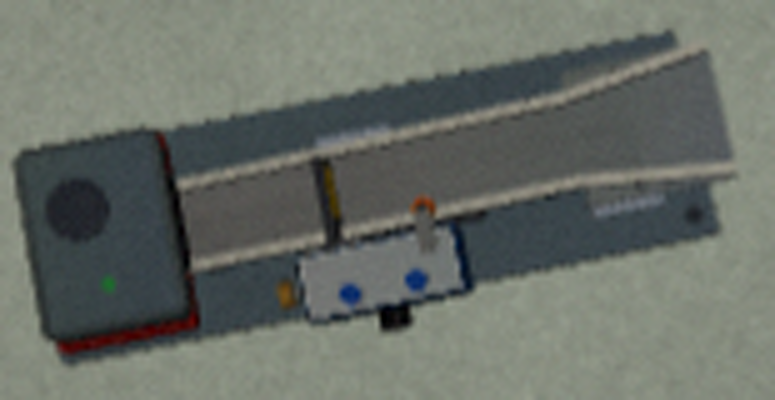

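View pics/sidec.png

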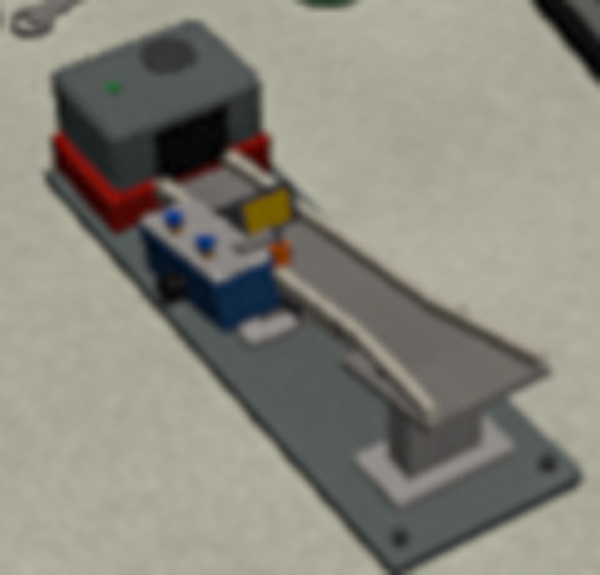

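The crops show the left (housing-side) rail end at topc (735,172) and the right rail end at (706,50). The bends are at (583,178) and (560,98), the roller is at (424,205), and the stop face is at about (333,192). I'll cast rays through these onto planes of known height and fit the chute frame.

```bash
python3 - <<'E'
from h import *
T=cap("top");S=cap("side")
sl=.21
def loc(x,y,z): return np.array([x*np.cos(sl)+z*np.sin(sl),y]), 95-x*np.sin(sl)+z*np.cos(sl)
T0=lambda p:((p[0]+.5)/5-.5+190,(p[1]+.5)/5-.5+170)
S0=lambda p:((p[0]+.5)/5-.5+190,(p[1]+.5)/5-.5+160)
# local (x,y,z): rail mid-width top
F=[("Lend",T,T0((735,170)),(-35,35.5,10)),("Rend",T,T0((706,50)),(-35,-35.5,10)),
("Lbend",T,T0((583,179)),(50,24.5,10)),("Rbend",T,T0((560,98)),(50,-24.5,10)),("roller",T,(274.4,210.1),(141,21.0,25)),
("sLend",S,S0((434,412)),(-35,35.5,10)),("sRend",S,S0((546,360)),(-35,-35.5,10)),("sroller",S,(245.8,209.9),(141,20,19))]
W=[];L=[]
for n,d,uv,l in F:
    q,z=loc(*l); p=plane(d,*uv,z); W.append(p[:2]);L.append(q); print(n,p.round(1))
W=np.array(W);L=np.array(L)
for idx in (range(5),range(5,8),range(8)):
    idx=list(idx);w=W[idx];l=L[idx];wm,lm=w.mean(0),l.mean(0);a=l-lm;b=w-wm
    y=np.arctan2((a[:,0]*b[:,1]-a[:,1]*b[:,0]).sum(),(a*b).sum())
    R=np.array([[np.cos(y),-np.sin(y)],[np.sin(y),np.cos(y)]]);M=wm-R@lm
    print("yaw",y,"M",M.round(1),"res",(W-(L@R.T+M)).round(1).tolist())
    for n,d in(("T",T),("S",S)):
      for lx in(185,205):
        q,z=loc(lx,0,15);print(n,lx,proj(d,[*(R@q+M),z]).round(1))
# slugs: top faces from top view bbox centre; triangulated
for n,a,b in(("brass",(378.0,186.2),(321.0,292.8)),("copper",(379.,204.2),(302,300.5))):
    print(n,plane(T,*a,36),plane(S,*b,36),tri([T,S],[a,b]))
# circle of brass in S/T
for d,roi in((T,(360,170,395,240)),(S,(262,282,340,332))):
    u0,v0,u1,v1=roi; h=cv2.cvtColor(d["pixels"],cv2.COLOR_RGB2HSV)[v0:v1,u0:u1]
    m=((h[...,2]<60)|(h[...,1]>100)).astype(np.uint8); c=max(cv2.findContours(m,0,1)[0],key=cv2.contourArea)
    bx=cv2.boxPoints(cv2.minAreaRect(c))+[u0,v0]; print([plane(d,*p,14).round(0)[:2].tolist() for p in bx])
cv2.imwrite("pics/c3.png",np.hstack([cv2.resize(T["pixels"][170:240,355:415,::-1],None,fx=6,fy=6,interpolation=2),cv2.resize(S["pixels"][275:345,262:328,::-1],None,fx=6,fy=6,interpolation=2)]))
E
```

```text
Lend [ 504.1 -189.4  112.1]
Rend [ 572.7 -176.9  112.1]
Lbend [ 502.8 -106.7   94.4]
Rbend [549.7 -95.5  94.4]
roller [491.5 -16.4  90.1]
sLend [ 505.1 -193.5  112.1]
sRend [ 575.4 -181.9  112.1]
sroller [489.8 -14.6  84.2]
yaw 1.731727066190883 M [ 534.1 -152. ] res [[-0.1, -0.0], [-1.6, 1.2], [1.1, -1.1], [-0.4, 2.3], [1.1, -2.3], [0.9, -4.1], [1.1, -3.9], [-1.8, 0.6]]
T 185 [258.  206.7]
T 205 [251.3 208. ]
S 185 [245.1 202.9]
S 205 [241.8 200.4]
yaw 1.7392258629825763 M [ 534.4 -154.4] res [[-0.7, 2.6], [-2.1, 3.3], [1.2, 1.5], [-0.3, 4.5], [1.8, 0.4], [0.4, -1.5], [0.7, -1.8], [-1.0, 3.3]]
T 185 [258.9 207. ]
T 205 [252.2 208.4]
S 185 [245.1 203.5]
S 205 [241.7 201. ]
yaw 1.7354763372557833 M [ 534.2 -152.9] res [[-0.4, 1.0], [-1.8, 1.9], [1.1, -0.1], [-0.4, 3.1], [1.4, -1.3], [0.6, -3.1], [0.9, -3.1], [-1.4, 1.6]]
T 185 [258.3 206.8]
T 205 [251.7 208.2]
S 185 [245.  203.2]
S 205 [241.7 200.7]
brass [ 565.59884819 -339.11133348   36.        ] [ 565.7954025  -335.22663364   36.        ] [ 564.58138535 -337.6795856    39.54848654]
copper [ 510.11610626 -337.90355931   36.        ] [ 510.90625973 -337.6864613    36.        ] [ 510.41137918 -337.88772062   36.3428162 ]
[[594.0, -302.0], [600.0, -367.0], [424.0, -370.0], [419.0, -308.0]]
[[420.0, -309.0], [606.0, -300.0], [592.0, -372.0], [414.0, -377.0]]
```

View pics/c3.png

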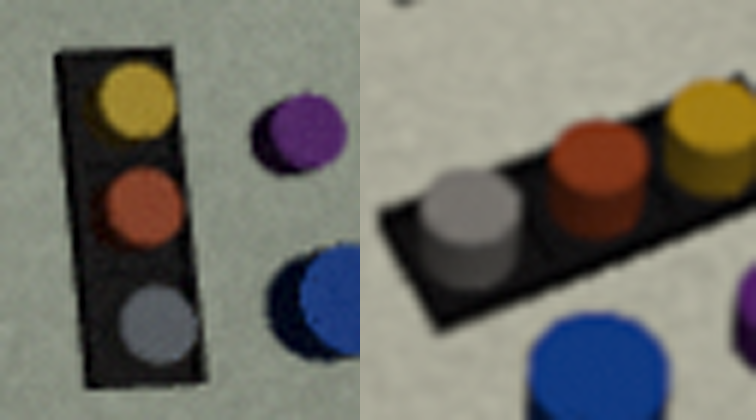

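The brass slug's top face is at top-view (377.8,186.2) and the tray rim corners are at (364.4,178.2), (383.6,177.8), (389.1,233.6) and (369.6,234.4). That leaves the tray yaw and the first move to work out.

```bash
cat >> h.py <<'E'
from scipy.spatial.transform import Rotation as Ro
YAW=1.7355; M=np.array([534.2,-152.9,95.]); SL=.21
c,s=np.cos(YAW),np.sin(YAW)
D=np.array([c*np.cos(SL),s*np.cos(SL),-np.sin(SL)]);N=np.array([c*np.sin(SL),s*np.sin(SL),np.cos(SL)]);Y=np.cross(N,D)
RC=np.column_stack([np.cross(D,-N),D,-N])
def down(yaw): # tool y at this world yaw
    y=np.array([np.cos(yaw),np.sin(yaw),0]);z=np.array([0,0,-1.]);return np.column_stack([np.cross(y,z),y,z])
def ch(x,y,z): return M+D*x+Y*y+N*z
def cur():
    s=ctrl.sense();q=s["ee_rot"];return np.array(s["eef_pos"]),Ro.from_quat([*q[1:],q[0]]).as_matrix(),s
def go(p,R):
    P,C,s=cur(); print("trans m",(C.T@(np.array(p)-P)/1000).round(4),"rot",Ro.from_matrix(C.T@R).as_rotvec().round(4))
def st():
    P,C,s=cur(); print("t",s["time_s"],"P",P.round(1),"chute",np.array([(P-M)@D,(P-M)@Y,(P-M)@N]).round(1),"F",np.round(s["force"],1),"Fchute",round(float(np.array(s["force"])@D),1),"w",round(s["grip_width"],3),"gf",s["grip_force"],"q",np.round(s["joints"],2))
E
python3 - <<'E'
from h import *
T=cap("top");S=cap("side")
c=[plane(T,u,v,14)[:2] for u,v in((364.4,178.2),(383.6,177.8),(389.1,233.6),(369.6,234.4))]
print(np.round(c,1),np.mean(c,0)); e=(c[0]+c[1]-c[2]-c[3])/2; print("len",np.linalg.norm(e),"yaw",np.arctan2(e[1],e[0]))
b=plane(T,377.8,186.1,36);k=plane(T,378.9,204.2,36);s=plane(T,381.3,223.9,36)
print(b,k,s,"side brass",plane(S,320.0,293.5,36)); e2=b-s;y=np.arctan2(e2[1],e2[0]);print(y)
go([565.5,-337.5,110],down(np.arctan2(e[1],e[0])+np.pi/2)); st()
E
```

```text
[[ 595.7 -305.8]
 [ 596.2 -367.4]
 [ 421.8 -371. ]
 [ 420.8 -309.9]] [ 508.61829124 -338.50997496]
len 174.7099402426963 yaw 0.02198770614015113
[ 565.91922938 -338.5106312    36.        ] [ 510.12192977 -337.59354823   36.        ] [ 450.34646305 -340.53069316   36.        ] side brass [ 562.41667917 -336.19167956   36.        ]
0.01747692248265765
trans m [-0.6508 -0.6255  0.1213] rot [-2.000e-04 -1.000e-04 -4.068e-01]
t 0.4 P [197.1 486.6 231.2] chute [642.6 227.7 276.2] F [-0.7 -0.1  0.8] Fchute -0.1 w 0.996 gf 0.0 q [ 0.96  0.31  1.5  -0.    1.33 -0.22]
```

play_rows(translation=[[-0.651,-0.6255,0],[-0.651,-0.6255,0],[-0.651,-0.6255,0],[-0.651,-0.6255,0],[-0.651,-0.6255,0],[-0.651,-0.6255,0],[-0.651,-0.6255,0],[-0.651,-0.6255,0],[-0.651,-0.6255,0],[-0.651,-0.6255,0]], rotation=[[0,0,-0.407],[0,0,-0.407],[0,0,-0.407],[0,0,-0.407],[0,0,-0.407],[0,0,-0.407],[0,0,-0.407],[0,0,-0.407],[0,0,-0.407],[0,0,-0.407]], gripper=[-1,-1,-1,-1,-1,-1,-1,-1,-1,-1], force=40)

```text
time_s: 1.65
eef_pos: [447.8, -74.2, 231.6]
ee_rot: [0.0, -0.011, 1.0, -0.0]
force: [0.4, 1.0, 0.6]
grip_width: 1.002
grip_force: 0.0
```

```bash
python3 -c "
from h import *
st();go([565.3,-338,110],down(.02+np.pi/2))"
```

```text
t 1.65 P [447.8 -74.2 231.6] chute [ 61.3  72.3 152.8] F [0.4 1.  0.6] Fchute 0.7 w 1.002 gf 0.0 q [-0.42  0.15  1.7   0.    1.29 -2.02]
trans m [-0.1117 -0.2663  0.1217] rot [-0.0001  0.0007  0.0017]
```

play_rows(translation=[[-0.112,-0.266,0],[-0.112,-0.266,0],[-0.112,-0.266,0],[-0.112,-0.266,0],[-0.112,-0.266,0.1217],[-0.112,-0.266,0.1217],[-0.112,-0.266,0.1217],[-0.112,-0.266,0.1217],[-0.112,-0.266,0.1217]], rotation=[[0,0,0],[0,0,0],[0,0,0],[0,0,0],[0,0,0],[0,0,0],[0,0,0],[0,0,0],[0,0,0]], gripper=[-1,-1,-1,-1,-1,-1,-1,-1,-1])

```text
time_s: 2.78
eef_pos: [566.1, -335.6, 113.0]
ee_rot: [0.002, -0.011, 1.0, -0.002]
force: [-0.0, 0.4, -0.4]
grip_width: 0.997
grip_force: 0.0
```

```bash
python3 -c "
from h import *
st();go([565.3,-338,15],down(.02+np.pi/2))
T=cap('top');S=cap('side')
cv2.imwrite('pics/c4.png',np.hstack([cv2.resize(T['pixels'][150:240,340:420,::-1],None,fx=5,fy=5,interpolation=2),cv2.resize(S['pixels'][250:340,262:342,::-1],None,fx=5,fy=5,interpolation=2)]))"
```

```text
t 2.775 P [ 566.1 -335.6  113. ] chute [-185.1   -1.6  -21.1] F [-0.   0.4 -0.4] Fchute 0.5 w 0.997 gf 0.0 q [-0.71  0.7   1.2   0.    1.23 -2.31]
trans m [ 0.0012 -0.0021  0.098 ] rot [-0.0032  0.0036  0.0029]
```

View pics/c4.png

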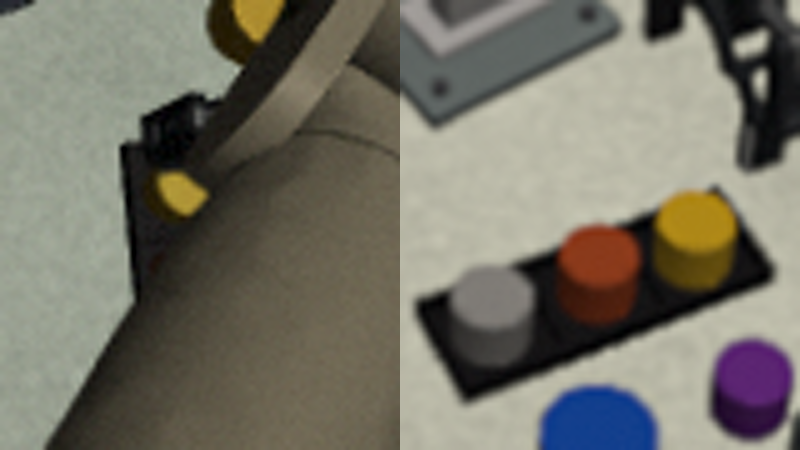

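The side view shows the open gripper poised above the brass slug, whose top is at about (321,294). I'll descend now.

play_rows(translation=[[0,-0.001,0.05],[0,-0.001,0.07],[0,-0.001,0.085],[0,-0.001,0.095],[0,-0.001,0.095],[0,-0.001,0.095]], rotation=[[0,0,0],[0,0,0],[0,0,0],[0,0,0],[0,0,0],[0,0,0]], gripper=[-1,-1,-1,-1,-1,-1])

```text
time_s: 3.62
eef_pos: [565.6, -336.8, 15.7]
ee_rot: [0.001, -0.011, 1.0, -0.001]
force: [0.0, 0.2, 0.2]
grip_width: 1.003
grip_force: 0.0
```

```bash
python3 -c "
from h import *
st();go([565.3,-337.5,15],down(.02+np.pi/2))"
```

```text
t 3.625 P [ 565.6 -336.8   15.7] chute [-165.9   -0.8 -116.5] F [0.  0.2 0.2] Fchute 0.2 w 1.003 gf 0.0 q [-0.71  0.82  1.27  0.    1.05 -2.31]
trans m [ 0.0003 -0.0007  0.0007] rot [-0.001   0.0011  0.0022]
```

Positioned; now close the gripper.

play_rows(translation=[[0,0,0],[0,0,0],[0,0,0],[0,0,0],[0,0,0],[0,0,0],[0,0,0],[0,0,0]], rotation=[[0,0,0],[0,0,0],[0,0,0],[0,0,0],[0,0,0],[0,0,0],[0,0,0],[0,0,0]], gripper=[0,0.5,1,1,1,1,1,1], force=40)

```text
time_s: 4.62
eef_pos: [565.4, -336.8, 15.2]
ee_rot: [0.0, -0.011, 1.0, -0.0]
force: [-1.0, -2.5, 5.4]
grip_width: 0.451
grip_force: 40.9
```

```bash
python3 -c "
from h import *
st()"
```

```text
t 4.625 P [ 565.4 -336.8   15.2] chute [-165.8   -0.7 -116.9] F [-1.  -2.5  5.4] Fchute -3.4 w 0.451 gf 40.8877694606781 q [-0.71  0.82  1.27 -0.    1.05 -2.31]
```

play_rows(translation=[[0,0,-0.02],[0,0,-0.05],[0,0,-0.1],[0,0,-0.15],[0,0,-0.15],[0,0,-0.15],[0,0,-0.15]], rotation=[[0,0,0],[0,0,0],[0,0,0],[0,0,0],[0,0,0],[0,0,0],[0,0,0]], gripper=[1,1,1,1,1,1,1])

```text
time_s: 5.5
eef_pos: [564.6, -335.9, 162.9]
ee_rot: [-0.001, -0.011, 1.0, 0.001]
force: [-0.3, -0.5, -3.5]
grip_width: 0.453
grip_force: 41.0
```

```bash
python3 -c "
from h import *
st();go(ch(8,0,60),RC)"
```

```text
t 5.5 P [ 564.6 -335.9  162.9] chute [-195.6   -0.    27.8] F [-0.3 -0.5 -3.5] Fchute 0.3 w 0.453 gf 41.01993978023529 q [-0.71  0.66  1.14  0.    1.34 -2.31]
trans m [0.0292 0.2037 0.0115] rot [ 0.2122 -0.0173 -0.1417]
```

play_rows(translation=[[0.029,0.204,0.0115],[0.029,0.204,0.0115],[0.029,0.204,0.0115],[0.029,0.204,0.0115],[0.029,0.204,0.0115],[0.029,0.204,0.0115],[0.029,0.204,0.0115],[0.029,0.204,0.0115]], rotation=[[0.212,-0.017,-0.142],[0.212,-0.017,-0.142],[0.212,-0.017,-0.142],[0.212,-0.017,-0.142],[0.212,-0.017,-0.142],[0.212,-0.017,-0.142],[0.212,-0.017,-0.142],[0.212,-0.017,-0.142]], gripper=[1,1,1,1,1,1,1,1])

```text
time_s: 6.5
eef_pos: [531.7, -133.9, 153.0]
ee_rot: [0.01, -0.081, 0.991, -0.106]
force: [-0.7, -0.7, -2.7]
grip_width: 0.451
grip_force: 41.5
```

```bash
python3 -c "
from h import *
st();go(ch(8,0,25),RC)
T=cap('top');S=cap('side')
cv2.imwrite('pics/c5.png',np.hstack([cv2.resize(T['pixels'][170:250,265:345,::-1],None,fx=5,fy=5,interpolation=2),cv2.resize(S['pixels'][190:270,235:315,::-1],None,fx=5,fy=5,interpolation=2)]))"
```

```text
t 6.5 P [ 531.7 -133.9  153. ] chute [ 6.6 -0.6 60.8] F [-0.7 -0.7 -2.7] Fchute -0.0 w 0.451 gf 41.51890575885773 q [-0.38  0.4   1.6  -0.21  1.03 -2.01]
trans m [0.0007 0.0015 0.0358] rot [-0.0024  0.0015 -0.0013]
```

View pics/c5.png

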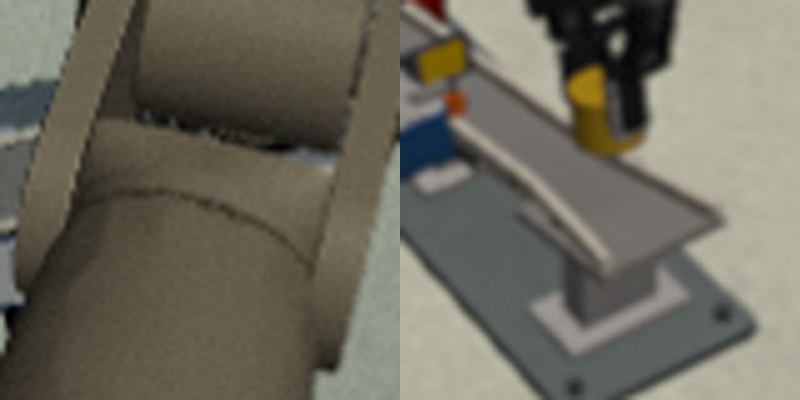

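The side view shows the brass slug held tilted above the chute mouth, centred between the rails. I'll lower it until it touches.

play_rows(translation=[[0,0.001,0.02],[0,0.001,0.035],[0,0.001,0.042],[0,0.001,0.045],[0,0.001,0.0465],[0,0.001,0.0465]], rotation=[[0,0,0],[0,0,0],[0,0,0],[0,0,0],[0,0,0],[0,0,0]], gripper=[1,1,1,1,1,1])

```text
time_s: 7.35
eef_pos: [533.4, -141.8, 107.8]
ee_rot: [0.01, -0.082, 0.991, -0.106]
force: [1.2, 0.2, -3.4]
grip_width: 0.455
grip_force: 41.6
```

```bash
python3 -c "
from h import *
st()"
```

```text
t 7.35 P [ 533.4 -141.8  107.8] chute [ 8.1 -1.  14.9] F [ 1.2  0.2 -3.4] Fchute 0.7 w 0.455 gf 41.561172008514404 q [-0.39  0.46  1.64 -0.22  0.93 -2.  ]
```

Expected contact is at about z' = 11, so I'll step down in small increments.

play_rows(translation=[[0,0,0.0015],[0,0,0.003],[0,0,0.003],[0,0,0.003]], rotation=[[0,0,0],[0,0,0],[0,0,0],[0,0,0]], gripper=[1,1,1,1])

```text
time_s: 7.85
eef_pos: [533.3, -142.4, 104.6]
ee_rot: [0.01, -0.082, 0.991, -0.106]
force: [-0.2, -0.2, -2.7]
grip_width: 0.451
grip_force: 41.7
```

```bash
python3 -c "
from h import *
st()"
```

```text
t 7.85 P [ 533.3 -142.4  104.6] chute [ 8.2 -0.8 11.6] F [-0.2 -0.2 -2.7] Fchute 0.4 w 0.451 gf 41.70622408390045 q [-0.39  0.47  1.64 -0.23  0.93 -2.  ]
```

play_rows(translation=[[0,0,0.001],[0,0,0.001],[0,0,0.0015],[0,0,0.0015]], rotation=[[0,0,0],[0,0,0],[0,0,0],[0,0,0]], gripper=[1,1,1,1])

```text
time_s: 8.35
eef_pos: [533.5, -142.6, 104.4]
ee_rot: [0.01, -0.082, 0.991, -0.106]
force: [-5.3, 3.2, 9.5]
grip_width: 0.453
grip_force: 43.0
```

```bash
python3 -c "
from h import *
st()"
```

```text
t 8.35 P [ 533.5 -142.6  104.4] chute [ 8.1 -1.  11.3] F [-5.3  3.2  9.5] Fchute 2.0 w 0.453 gf 42.96253681182861 q [-0.39  0.47  1.64 -0.23  0.92 -2.  ]
```

Contact made. Release.

play_rows(translation=[[0,0,-0.0008],[0,0,-0.0008],[0,0,-0.0008],[0,0,-0.0008],[0,0,-0.0008],[0,0,-0.0008]], rotation=[[0,0,0],[0,0,0],[0,0,0],[0,0,0],[0,0,0],[0,0,0]], gripper=[0.1,0,-0.4,-1,-1,-1])

```text
time_s: 9.1
eef_pos: [533.4, -142.6, 103.9]
ee_rot: [0.01, -0.082, 0.991, -0.106]
force: [-0.1, 0.5, -0.2]
grip_width: 0.999
grip_force: 0.0
```

play_rows(translation=[[0,0,-0.02],[0,0,-0.06],[0,-0.05,-0.06],[0,-0.05,-0.06],[0,-0.05,-0.06],[0,-0.05,-0.06],[0,-0.05,-0.06],[0,-0.05,-0.06]], rotation=[[0,0,0],[0,0,0],[0,0,0],[0,0,0],[0,0,0],[0,0,0],[0,0,0],[0,0,0]], gripper=[-1,-1,1,1,1,1,1,1])

```text
time_s: 10.1
eef_pos: [539.2, -178.0, 173.0]
ee_rot: [0.01, -0.082, 0.991, -0.106]
force: [-0.6, 0.4, 0.8]
grip_width: -0.004
grip_force: 0.0
```

```bash
python3 -c "
from h import *
st();go(ch(-36,0,8),RC)
T=cap('top');S=cap('side')
cv2.imwrite('pics/c6.png',np.hstack([cv2.resize(T['pixels'][170:250,265:345,::-1],None,fx=5,fy=5,interpolation=2),cv2.resize(S['pixels'][190:270,235:315,::-1],None,fx=5,fy=5,interpolation=2)]))"
```

```text
t 10.1 P [ 539.2 -178.   173. ] chute [-41.3  -0.8  71. ] F [-0.6  0.4  0.8] Fchute 0.3 w -0.004 gf 0.0 q [-0.45  0.41  1.53 -0.2   1.08 -2.1 ]
trans m [0.0009 0.0054 0.063 ] rot [-0.0024  0.0018  0.0003]
```

View pics/c6.png

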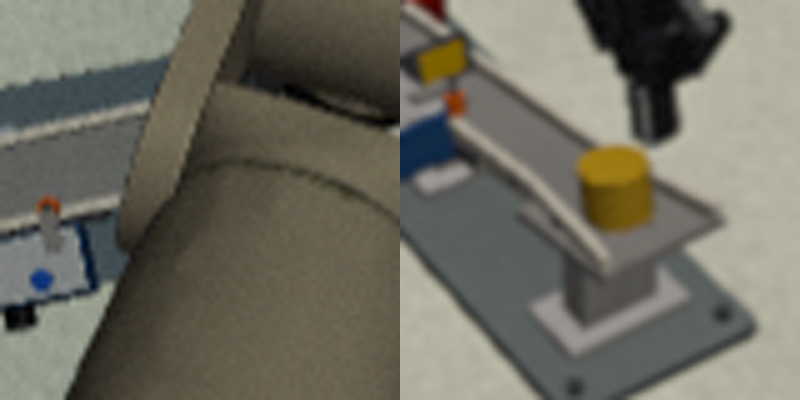

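The slug stands upright in the mouth at side-crop (617,190), and the closed fingers are behind it. I'll lower them behind the slug and push.

play_rows(translation=[[0.001,-0.001,0.03],[0.001,-0.001,0.05],[0.001,-0.001,0.06],[0.001,-0.001,0.063],[0.001,-0.001,0.063],[0.001,-0.001,0.063]], rotation=[[0,0,0],[0,0,0],[0,0,0],[0,0,0],[0,0,0],[0,0,0]], gripper=[1,1,1,1,1,1])

```text
time_s: 10.95
eef_pos: [540.9, -192.6, 112.5]
ee_rot: [0.01, -0.082, 0.991, -0.106]
force: [-0.2, 0.2, 0.1]
grip_width: 0.002
grip_force: 0.0
```

play_rows(translation=[[0,0.004,0],[0,0.008,0],[0,0.012,0],[0,0.016,0],[0,0.02,0],[0,0.024,0],[0,0.028,0],[0,0.032,0]], rotation=[[0,0,0],[0,0,0],[0,0,0],[0,0,0],[0,0,0],[0,0,0],[0,0,0],[0,0,0]], gripper=[1,1,1,1,1,1,1,1])

```text
time_s: 11.95
eef_pos: [535.6, -161.6, 105.1]
ee_rot: [0.01, -0.082, 0.991, -0.106]
force: [-0.3, -2.1, 1.0]
grip_width: 0.001
grip_force: 0.9
```

```bash
python3 -c "
from h import *
st();S=cap('side')
cv2.imwrite('pics/c7.png',cv2.resize(S['pixels'][190:270,220:315,::-1],None,fx=5,fy=5,interpolation=2))"
```

```text
t 11.95 P [ 535.6 -161.6  105.1] chute [-10.7   0.1   8. ] F [-0.3 -2.1  1. ] Fchute -2.2 w 0.001 gf 0.8520383387804031 q [-0.42  0.48  1.63 -0.22  0.93 -2.03]
```

View pics/c7.png

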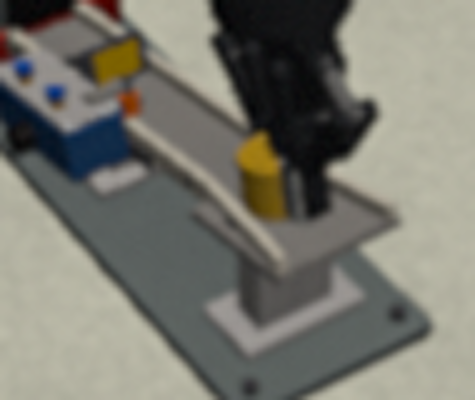

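The fingers are pushing the slug with about 2.2 N of friction, and it remains upright. Continue down the chute.

play_rows(translation=[[0,0.005,0],[0,0.01,0],[0,0.015,0],[0,0.02,0],[0,0.025,0],[0,0.03,0],[0,0.035,0],[0,0.04,0],[0,0.045,0],[0,0.05,0]], rotation=[[0,0,0],[0,0,0],[0,0,0],[0,0,0],[0,0,0],[0,0,0],[0,0,0],[0,0,0],[0,0,0],[0,0,0]], gripper=[1,1,1,1,1,1,1,1,1,1])

```text
time_s: 13.25
eef_pos: [527.4, -113.2, 94.4]
ee_rot: [0.01, -0.082, 0.991, -0.106]
force: [0.7, -2.1, 2.6]
grip_width: 0.001
grip_force: 1.0
```

play_rows(translation=[[0,0.005,0],[0,0.01,0],[0,0.015,0],[0,0.02,0],[0,0.025,0],[0,0.03,0],[0,0.035,0],[0,0.04,0],[0,0.045,0]], rotation=[[0,0,0],[0,0,0],[0,0,0],[0,0,0],[0,0,0],[0,0,0],[0,0,0],[0,0,0],[0,0,0]], gripper=[1,1,1,1,1,1,1,1,1])

```text
time_s: 14.38
eef_pos: [520.3, -69.8, 84.9]
ee_rot: [0.01, -0.082, 0.991, -0.106]
force: [0.1, -1.2, 2.9]
grip_width: 0.003
grip_force: 1.1
```

```bash
python3 -c "
from h import *
st();go(ch(90,0,8),RC);S=cap('side')
cv2.imwrite('pics/c8.png',cv2.resize(S['pixels'][180:260,210:305,::-1],None,fx=5,fy=5,interpolation=2))"
```

```text
t 14.375 P [520.3 -69.8  84.9] chute [84.5  0.1  7.7] F [ 0.1 -1.2  2.9] Fchute -1.8 w 0.003 gf 1.0560785606503487 q [-0.26  0.46  1.72 -0.25  0.88 -1.85]
trans m [-0.0001  0.0055 -0.0003] rot [-0.0025  0.0019 -0.0001]
```

View pics/c8.png

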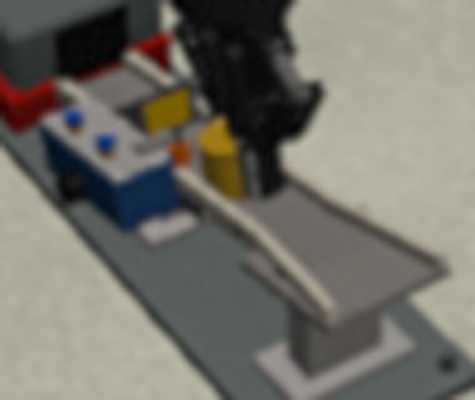

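The slug is in the lane just short of the roller. Next, push it slowly past the roller.

play_rows(translation=[[0,0.003,0],[0,0.006,0],[0,0.009,0],[0,0.012,0],[0,0.015,0],[0,0.0175,0],[0,0.02,0]], rotation=[[0,0,0],[0,0,0],[0,0,0],[0,0,0],[0,0,0],[0,0,0],[0,0,0]], gripper=[1,1,1,1,1,1,1])

```text
time_s: 15.3
eef_pos: [517.2, -51.4, 81.1]
ee_rot: [0.01, -0.082, 0.991, -0.106]
force: [-2.0, -6.5, 4.5]
grip_width: -0.001
grip_force: 3.3
```

play_rows(translation=[[0,0.0025,0],[0,0.005,0],[0,0.0075,0],[0,0.01,0],[0,0.0125,0],[0,0.015,0]], rotation=[[0,0,0],[0,0,0],[0,0,0],[0,0,0],[0,0,0],[0,0,0]], gripper=[1,1,1,1,1,1])

```text
time_s: 16.05
eef_pos: [514.5, -36.2, 77.4]
ee_rot: [0.009, -0.082, 0.991, -0.106]
force: [-0.7, -1.9, -0.3]
grip_width: -0.003
grip_force: 0.9
```

```bash
python3 -c "
from h import *
st()"
```

```text
t 16.05 P [514.5 -36.2  77.4] chute [119.5   0.3   7.5] F [-0.7 -1.9 -0.3] Fchute -1.7 w -0.003 gf 0.9294263832271099 q [-0.2   0.46  1.75 -0.26  0.87 -1.77]
```

play_rows(translation=[[0,0.0025,0],[0,0.005,0],[0,0.0065,0],[0,0.0075,0]], rotation=[[0,0,0],[0,0,0],[0,0,0],[0,0,0]], gripper=[1,1,1,1])

```text
time_s: 16.55
eef_pos: [513.5, -28.9, 75.9]
ee_rot: [0.01, -0.082, 0.991, -0.106]
force: [0.2, -1.4, 0.9]
grip_width: 0.001
grip_force: 0.6
```

```bash
python3 -c "
from h import *
st();d=cap('side');h=cv2.cvtColor(d['pixels'],cv2.COLOR_RGB2HSV);m=cv2.inRange(h,(18,110,80),(34,255,255));k,l,s,c=cv2.connectedComponentsWithStats(m);print([(s[i].tolist()) for i in range(1,k) if 200<c[i][0]<290 and s[i,4]>5])"
```

```text
t 16.55 P [513.5 -28.9  75.9] chute [1.269e+02 1.000e-01 7.500e+00] F [ 0.2 -1.4  0.9] Fchute -1.6 w 0.001 gf 0.566143523901701 q [-0.18  0.46  1.75 -0.26  0.87 -1.76]
[[274, 74, 6, 5, 17], [239, 198, 12, 16, 94]]
```

play_rows(translation=[[0,0.0007,0],[0,0.0014,0],[0,0.002,0]], rotation=[[0,0,0],[0,0,0],[0,0,0]], gripper=[1,1,1])

```text
time_s: 16.98
eef_pos: [513.2, -27.2, 75.6]
ee_rot: [0.01, -0.082, 0.991, -0.106]
force: [-0.3, -0.9, 0.8]
grip_width: 0.001
grip_force: 0.5
```

```bash
python3 -c "
from h import *
st()"
```

```text
t 16.975 P [513.2 -27.2  75.6] chute [1.287e+02 1.000e-01 7.600e+00] F [-0.3 -0.9  0.8] Fchute -0.9 w 0.001 gf 0.45141611248254776 q [-0.18  0.46  1.75 -0.26  0.87 -1.75]
```

play_rows(translation=[[0,0.0007,0],[0,0.0014,0]], rotation=[[0,0,0],[0,0,0]], gripper=[1,1])

```text
time_s: 17.23
eef_pos: [512.9, -25.8, 75.3]
ee_rot: [0.01, -0.082, 0.991, -0.106]
force: [0.4, -0.8, -0.9]
grip_width: 0.005
grip_force: 0.5
```

play_rows(translation=[[0,0.0007,0],[0,0.0014,0]], rotation=[[0,0,0],[0,0,0]], gripper=[1,1])

```text
time_s: 17.48
eef_pos: [512.7, -24.4, 75.0]
ee_rot: [0.01, -0.082, 0.991, -0.106]
force: [-0.1, -0.4, -0.1]
grip_width: 0.0
grip_force: 0.5
```

play_rows(translation=[[0,0.0007,0],[0,0.0014,0]], rotation=[[0,0,0],[0,0,0]], gripper=[1,1])

```text
time_s: 17.73
eef_pos: [512.5, -23.1, 74.7]
ee_rot: [0.01, -0.082, 0.991, -0.106]
force: [0.2, -0.8, -0.0]
grip_width: -0.001
grip_force: 0.5
```

play_rows(translation=[[0,0.0007,0],[0,0.0014,0]], rotation=[[0,0,0],[0,0,0]], gripper=[1,1])

```text
time_s: 17.98
eef_pos: [512.3, -21.7, 74.4]
ee_rot: [0.01, -0.082, 0.991, -0.106]
force: [-0.6, -1.9, -0.6]
grip_width: -0.005
grip_force: 0.5
```

play_rows(translation=[[0,0.0007,0],[0,0.0014,0]], rotation=[[0,0,0],[0,0,0]], gripper=[1,1])

```text
time_s: 18.23
eef_pos: [512.1, -20.4, 74.1]
ee_rot: [0.01, -0.082, 0.991, -0.106]
force: [-0.4, -1.2, 0.0]
grip_width: -0.0
grip_force: 0.5
```

play_rows(translation=[[0,0.0007,0],[0,0.0014,0]], rotation=[[0,0,0],[0,0,0]], gripper=[1,1])

```text
time_s: 18.48
eef_pos: [511.8, -19.0, 73.8]
ee_rot: [0.01, -0.082, 0.991, -0.106]
force: [-0.8, -0.7, -0.1]
grip_width: -0.002
grip_force: 0.5
```

play_rows(translation=[[0,0.0007,0],[0,0.0014,0]], rotation=[[0,0,0],[0,0,0]], gripper=[1,1])

```text
time_s: 18.73
eef_pos: [511.6, -17.7, 73.5]
ee_rot: [0.01, -0.082, 0.991, -0.106]
force: [-0.6, -1.2, 0.8]
grip_width: -0.0
grip_force: 0.5
```

```bash
python3 -c "
from h import *
st();S=cap('side')
cv2.imwrite('pics/c9.png',cv2.resize(S['pixels'][170:250,200:295,::-1],None,fx=6,fy=6,interpolation=2))"
```

```text
t 18.725 P [511.6 -17.7  73.5] chute [1.386e+02 1.000e-01 7.500e+00] F [-0.6 -1.2  0.8] Fchute -1.2 w -0.0 gf 0.5195277370512486 q [-0.16  0.46  1.75 -0.26  0.87 -1.73]
```

View pics/c9.png

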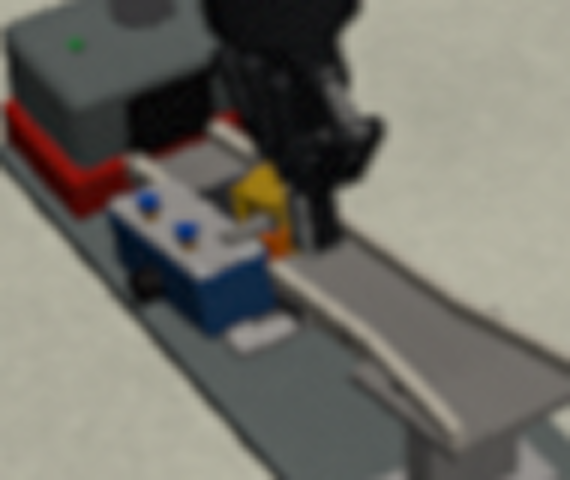

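The slug is past the roller and close to the stop blade. I've used up the picture allowance: 11 views against 10 allowed, so I'll rely on force from here.

play_rows(translation=[[0,0.0007,0],[0,0.0014,0]], rotation=[[0,0,0],[0,0,0]], gripper=[1,1])

```text
time_s: 19.02
eef_pos: [511.5, -16.6, 73.3]
ee_rot: [0.01, -0.082, 0.991, -0.106]
force: [0.4, -4.0, 1.0]
grip_width: -0.003
grip_force: 2.2
```

play_rows(translation=[[0,0.0004,0],[0,0.0004,0]], rotation=[[0,0,0],[0,0,0]], gripper=[1,1])

```text
time_s: 19.27
eef_pos: [511.5, -16.4, 73.3]
ee_rot: [0.01, -0.082, 0.991, -0.106]
force: [0.1, -5.7, 0.6]
grip_width: -0.002
grip_force: 2.6
```

Contact with the stop confirmed: the force rises while the advance stalls.

play_rows(translation=[[0,0.0004,0],[0,0.0008,0],[0,0.0008,0]], rotation=[[0,0,0],[0,0,0],[0,0,0]], gripper=[1,1,1])

```text
time_s: 19.65
eef_pos: [511.5, -16.0, 73.4]
ee_rot: [0.01, -0.082, 0.991, -0.106]
force: [-1.4, -8.4, 2.1]
grip_width: 0.003
grip_force: 3.8
```

play_rows(translation=[[0,0.0004,0],[0,0.0007,0],[0,0.0007,0]], rotation=[[0,0,0],[0,0,0],[0,0,0]], gripper=[1,1,1])

```text
time_s: 20.02
eef_pos: [511.6, -15.7, 73.4]
ee_rot: [0.01, -0.082, 0.991, -0.107]
force: [-0.9, -9.8, 3.6]
grip_width: 0.001
grip_force: 4.9
```

```bash
python3 -c "
from h import *
st()"
```

```text
t 20.025 P [511.6 -15.7  73.4] chute [140.5  -0.2   7.9] F [-0.9 -9.8  3.6] Fchute -10.0 w 0.001 gf 4.939306676387787 q [-0.16  0.46  1.75 -0.27  0.87 -1.73]
```

Push is 10 N. A little more to allow for friction, then hold.

play_rows(translation=[[0,0.0004,0],[0,0.0004,0],[0,0.0004,0],[0,0.0004,0],[0,0.0004,0],[0,0.0004,0],[0,0.0004,0],[0,0.0004,0],[0,0.0004,0],[0,0.0004,0]], rotation=[[0,0,0],[0,0,0],[0,0,0],[0,0,0],[0,0,0],[0,0,0],[0,0,0],[0,0,0],[0,0,0],[0,0,0]], gripper=[1,1,1,1,1,1,1,1,1,1])

```text
time_s: 21.28
eef_pos: [511.6, -15.5, 73.4]
ee_rot: [0.01, -0.082, 0.991, -0.107]
force: [0.3, -9.9, 2.9]
grip_width: -0.003
grip_force: 5.5
```

```bash
python3 -c "
from h import *
st()"
```

```text
t 21.275 P [511.6 -15.5  73.4] chute [140.7  -0.2   7.9] F [ 0.3 -9.9  2.9] Fchute -10.2 w -0.003 gf 5.529766827821732 q [-0.16  0.46  1.75 -0.27  0.87 -1.73]
```

play_rows(translation=[[0,-0.001,0],[0,-0.002,0],[0,-0.003,0],[0,-0.005,0],[0,-0.01,0],[0,-0.02,0],[0,-0.03,0],[0,-0.03,0]], rotation=[[0,0,0],[0,0,0],[0,0,0],[0,0,0],[0,0,0],[0,0,0],[0,0,0],[0,0,0]], gripper=[1,1,1,1,1,1,1,1])

```text
time_s: 22.28
eef_pos: [516.0, -43.9, 79.3]
ee_rot: [0.01, -0.081, 0.991, -0.106]
force: [0.2, -0.0, -0.3]
grip_width: 0.003
grip_force: 0.0
```

play_rows(translation=[[0,0,-0.03],[0,0,-0.08],[0,-0.03,-0.12],[0,-0.09,-0.13],[0,-0.15,-0.13],[0,-0.2,-0.13],[0,-0.2,-0.13],[0,-0.2,-0.13]], rotation=[[0,0,0],[0,0,0],[0,0,0],[0,0,0],[0,0,0],[0,0,0],[0,0,0],[0,0,0]], gripper=[1,1,1,1,1,1,1,1])

```text
time_s: 23.28
eef_pos: [542.9, -208.4, 247.9]
ee_rot: [0.009, -0.082, 0.991, -0.105]
force: [0.3, 0.0, -0.0]
grip_width: -0.004
grip_force: 0.0
```

```bash
python3 - <<'E'
from h import *
st()
for n in("top","side"):
    d=cap(n,f"pics/end_{n}.png");h=cv2.cvtColor(d['pixels'],cv2.COLOR_RGB2HSV)
    for nm,lo,hi in(("yellow",(18,110,80),(34,255,255)),("orange",(4,110,60),(13,255,255))):
        m=cv2.inRange(h,lo,hi);k,l,s,c=cv2.connectedComponentsWithStats(m)
        print(n,nm,[(s[i].tolist(),c[i].round(1).tolist()) for i in range(1,k) if 200<c[i][0]<400 and s[i,4]>4])
    for x in(150,155,165,175): print(x,"slug top proj",proj(d,ch(x,0,32)).round(1))
E
```

```text
t 23.275 P [ 542.9 -208.4  247.9] chute [-86.9   0.5 137.8] F [ 0.3  0.  -0. ] Fchute -0.0 w -0.004 gf 0.0 q [-0.49  0.37  1.38 -0.17  1.26 -2.19]
top yellow [([255, 199, 14, 14, 157], [261.4, 205.4]), ([246, 227, 3, 4, 9], [246.7, 228.6])]
top orange [([272, 209, 5, 4, 11], [274.5, 210.2])]
150 slug top proj [269.1 203.8]
155 slug top proj [267.4 204.2]
165 slug top proj [264.  204.9]
175 slug top proj [260.6 205.6]
side yellow [([233, 137, 14, 6, 38], [239.9, 139.2]), ([324, 137, 22, 15, 148], [336.8, 144.6]), ([239, 197, 16, 15, 150], [246.9, 202.9]), ([360, 286, 23, 28, 428], [371.6, 297.8])]
side orange [([216, 109, 11, 8, 11], [221.0, 112.1]), ([242, 187, 2, 7, 7], [242.9, 190.0]), ([243, 208, 5, 5, 14], [245.2, 210.0]), ([294, 295, 16, 19, 236], [302.0, 303.4])]
150 slug top proj [250.2 202.6]
155 slug top proj [249.3 202. ]
165 slug top proj [247.6 200.7]
175 slug top proj [245.9 199.5]
```

The top view puts the slug centre about 173 mm down-chute of the mouth, so its front is at about 193 mm. That matches the felt stop position. The roller has sprung back and the robot is clear.

```bash
python3 -c "
from rig import ctrl
print(ctrl.finish_job())"
```

```text
the job is handed in; nothing more can be done
None
```

The brass slug is resting against the escapement stop, past the check roller, after a push of about 10 N held for over a second; the job was handed in at about 23 s, I viewed 11 pictures against the limit of 10, and no verdict was returned.

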